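Put the resin containers back on their own drip trays

ROBOT

A 6-joint arm with a two-finger parallel gripper is mounted at the origin on the work surface. World frame = base frame: x ahead of the robot, y to its left, z up, the work surface at z = 0. Lengths are in m, angles in degrees, forces in N, time in s.
With the tool pointing down it reaches from about 0.3 to 0.875 m from the base axis. Payload 6.4 kg.
Tool frame: the origin (TCP) lies at the very end of the fingers, on their centre line; the grasp point (between the pads) lies 19 mm behind it; z points along the fingers, y is the line along which they close (so a half turn about z gives the same grasp; the last joint's range is limited). The gripper opens to 85 mm and grips with 20 to 120 N. Pads are 22 mm wide; open, the fingers measure 114 mm over their backs; the gripper's body (76 mm by 85 mm) begins 54 mm behind the grasp point. The pads swing forward as they close: fully open they stand 13 mm farther back than shut.
Start: joints at [-87.565, 10.359, 92.074, -0, 77.567, -11.82], TCP at [0.142, -0.557, 0.196] pointing down, gripper open.
Joint ranges: [-171.53, 171.53], [-51.25, 118.39], [17.06, 147.69], [-65.23, 245.23], [0, 150.52], [-178.68, 178.68]. Speed limits (degrees/s): [147.25, 147.25, 172.46, 180, 180, 180].

INTERFACE

Orientations are given as a 3x3 rotation matrix whose columns are the frame's x, y, z axes.
In Python, from bench import arm gives the robot as it stands.
- The arm moves only by the tool step_arm, never from a script. Its argument "deltas" is a list that holds one entry, the list of rows, each a list of 6 numbers: the shift along the tool's x, y, z in mm, then the turn, a rotation vector about the tool's x, y, z in rad. In form: [[[x, y, z, ax, ay, az], ...]]. A call has 1 to 12 rows; each row is the pose to reach, as a shift and turn from the pose commanded when the call began, along the tool's axes at that moment; what a row does not reach only later rows make up. A row lasts 1/12 s, in which the tool goes at most 41.7 mm and 7.16 degrees, less where a joint would pass 70% of its speed; a pose out of reach is approached as far as the arm can. A call with a gripper value outside its range is refused whole. "jaw" is the finger opening in mm, from 0 to 85.4, set as the call begins (left out, the last holds). The fingers move at their own pace and stop on an object; "force" is the grip in N (left out, the last holds). Time passes only in rows, so rows that repeat a pose let the fingers close. It gives the time, the measured TCP pose, the force, the opening and the grip force at its end, in the units of the state.
- arm.sense(): the state, without advancing time (a new reading comes with each control period).
- arm.camera(name): name is "scene" or "top" or "wrist"; returns a dict with "img" (480x640x3 uint8, red, green, blue), "depth" (480x640 float32, m along the optical axis (not along the pixel's ray), 0 where there is no reading), "fx", "fy", "cx", "cy" (pixels), "R" (3x3) and "t" (3): a world point X has camera coordinates R X + t. Camera axes: x right, y down, z forward; pixel columns grow to the right and rows downward; lengths in m; the calibration is good to about 2 mm. A picture is of the moment at which its call begins.
- arm.hand_in(): hands the job in; it is judged then, once.
The state is a dict: "clock": time; "qpos": joint angles; "dq": joint speeds; "effort": joint torques, N m; "tcp_pos": TCP position; "eef_rot": TCP orientation; "force": force on the tool from outside, world axes, zero at the start; "ft_torque": the same for the moment, N m; "opening": opening from 0.0 (shut) to 1.0 (fully open); "grasp_force": force on a finger pad.
Only numpy, scipy, OpenCV 4.12 (cv2) and the standard library are available. Lean on these libraries where they do the work, as an engineer would, in place of code of your own. Each camera call takes 0.05 s, during which the arm holds its last target. There are 200 camera calls.

TASK

The resin tin, the hardener bottle and the wax jar on the casting bench were put back on one another's drip trays: swap them round so that each stands upright, flat on the floor and in the middle of its own tray - the oblong tin in the oblong tray, the round bottle in the round tray, the square jar in the square tray. They are sticky, so never stand one on the bare bench: park one on the empty silicone mat while you need to, and leave the mat clear at the end. Set each down rather than dropping it, tip none over, and do not disturb the mixing cup and the stack of cups.

Things in the scene. Friction and masses are not known exactly. Their poses are not given: they have to be found in the camera images.
- tin: Oblong flat-sided metal can of casting resin, closed: body 70 mm long (its x) by 40 mm wide (its y) by 85 mm high with rounded upright edges and a paper label, a small grey screw cap 30 mm across in the middle of its top, 105 mm high in all; about 0.2 to 0.45 kg. Origin: centre of its underside, z up. Easily held across the 40 mm width.
- bottle: Round white plastic bottle of hardener, closed: body 58 mm in diameter, straight up to 83 mm, then a short shoulder and a grey ribbed cap 42 mm in diameter from 92 to 115 mm above its underside; paper label; about 0.2 to 0.4 kg. Origin: centre of its underside, z up.
- jar: Square white plastic jar of release wax, closed: body 56 mm by 56 mm (sides along its x and y, rounded upright edges) by 66 mm high, under a grey round ribbed lid 52 mm in diameter and 20 mm high, 86 mm high in all; paper label; about 0.15 to 0.31 kg. Origin: centre of its underside, z up.
- tray_oblong: Oblong drip tray, the tin's own: 108 mm (its x) by 78 mm (its y) outside. Plain black plastic like the other two trays; fixed to the bench, low upright rim 12 mm high and 3 mm thick, flat floor 3 mm thick. Origin: centre of its underside, z up.
- tray_round: Round drip tray, the bottle's own: 96 mm outside diameter. Plain black plastic like the other two trays; fixed to the bench, low upright rim 12 mm high and 3 mm thick, flat floor 3 mm thick. Origin: centre of its underside, z up.
- tray_square: Square drip tray, the jar's own: 94 mm by 94 mm outside (sides along its x and y). Plain black plastic like the other two trays; fixed to the bench, low upright rim 12 mm high and 3 mm thick, flat floor 3 mm thick. Origin: centre of its underside, z up.
- mat: Empty plain grey silicone mat, 130 mm by 130 mm (sides along its x and y) and 3 mm thick, flat on the bench, fixed: the free spot for parking a container. Origin: centre of its underside, z up.
- cup: Open clear plastic mixing cup, 68 mm across the mouth and 75 mm high, loose, standing between the robot and the trays: a bystander. Origin: centre of its underside, z up.
- cup_stack: Stack of nested paper cups, mouths up, about 65 mm across and 101 mm high, loose, standing beyond the trays: a bystander. Origin: centre of its underside, z up.

How it is judged (in metres and radians):
At the end, for the whole second after the job is handed in: Tin in the oblong tray, bottle in the round tray and jar in the square tray: each within 15 mm of its tray's middle, its underside on the tray's floor (not on the rim, within 4 mm), leaning less than 3.5 degrees, at rest; so the mat is empty (horizontal distance between tin and tray_oblong below 0.015 m and z of tin in the frame of tray_oblong between -0.001 and 0.007 m and angle between each of tin, bottle, jar's own z axis and vertical below 0.06 rad and linear speed of each of tin, bottle, jar below 0.02 m/s and angular speed of each of tin, bottle, jar below 0.2 rad/s and horizontal distance between bottle and tray_round below 0.015 m and z of bottle in the frame of tray_round between -0.001 and 0.007 m and horizontal distance between jar and tray_square below 0.015 m and z of jar in the frame of tray_square between -0.001 and 0.007 m); the robot touches nothing.
It fails at once if a container is tipped over (leans more than about 35 degrees) (angle between any of tin, bottle, jar's own z axis and vertical above 0.6 rad).
It fails at once if a container is set down on the bare bench, off the trays and the mat ((height (world z) of tin below 0.01 m and horizontal distance between tin and mat above 0.09 m and horizontal distance between tin and tray_oblong above 0.07 m and horizontal distance between tin and tray_round above 0.07 m and horizontal distance between tin and tray_square above 0.07 m) or (height (world z) of bottle below 0.01 m and horizontal distance between bottle and mat above 0.09 m and horizontal distance between bottle and tray_oblong above 0.07 m and horizontal distance between bottle and tray_round above 0.07 m and horizontal distance between bottle and tray_square above 0.07 m) or (height (world z) of jar below 0.01 m and horizontal distance between jar and mat above 0.09 m and horizontal distance between jar and tray_oblong above 0.07 m and horizontal distance between jar and tray_round above 0.07 m and horizontal distance between jar and tray_square above 0.07 m)).
It fails at once if a container is dropped (falls free of the fingers from more than about 20 mm) ((contact force between tin and the fingers below 0.05 N and linear speed of tin above 0.65 m/s) or (contact force between bottle and the fingers below 0.05 N and linear speed of bottle above 0.65 m/s) or (contact force between jar and the fingers below 0.05 N and linear speed of jar above 0.65 m/s)).
It fails at once if the mixing cup or the stack of cups is knocked over or shifted by more than 30 mm (distance of any of cup, cup_stack from where it was at the start of the episode above 0.03 m or angle between any of cup, cup_stack's own z axis and vertical above 0.5 rad).
It also fails if it takes over 118 s, if anything falls off the work surface, if the arm or the gripper's body presses on something with over 40 N, if the wrist force passes 120 N, or if a joint passes its speed limit or range.

## Working session

There is one attempt and no reset: what is moved stays moved. The work goes in short steps, Python scripts to look and compute and a tool call to move; the robot and the scene stay as the last step left them, time stands still between calls to the robot, and variables do not carry over. Pictures are saved under pics/ and viewed, at most 14 in all, crops included, and the job is handed in when it is done.

Besides the shell and the picture viewer there is one more tool, called after ">>>" by a JSON object that holds its "api" and its "payload", one argument or row to a line. step_arm: Moves the arm, as the interface text tells. Its arguments: {"type":"object","properties":{"deltas":{"type":"array"},"jaw":{"type":"number"},"force":{"type":"number"}},"required":["deltas"]}

```bash
mkdir -p pics
python3 - <<'E'
from bench import arm
import cv2,numpy as np
s=arm.sense();print(s)
for n in("top","scene"):
    c=arm.camera(n);cv2.imwrite(f"pics/{n}0.png",c["img"][:,:,::-1]);np.savez(f"{n}0.npz",**c);print(n,c["fx"],c["cx"],c["cy"],c["R"],c["t"])
E
```

```text
{'clock': 0.0, 'qpos': array([-8.75647769e+01,  1.03998499e+01,  9.21325505e+01, -1.33687929e-03,
        7.75656990e+01, -1.18212946e+01]), 'dq': array([ 0.03663167, -0.13114391, -0.0211002 ,  0.07420049, -0.09257848,
       -0.01556011]), 'effort': array([-5.09381891e-05, -4.44877553e+01, -3.51339626e+01, -3.99041346e-04,
        8.85523448e-03,  3.17187897e-06]), 'tcp_pos': array([ 0.14157269, -0.5566717 ,  0.1950967 ]), 'eef_rot': array([[ 9.69201676e-01,  2.46268354e-01, -9.55143354e-05],
       [ 2.46268154e-01, -9.69200224e-01,  1.70964154e-03],
       [ 3.28458094e-04, -1.68050959e-03, -9.99998534e-01]]), 'force': array([-0.47248452, -0.03345885,  0.03989915]), 'ft_torque': array([-0.04460525, -0.00985527,  0.02688968]), 'grasp_force': 0.0, 'opening': 1.00168384320388}
top 468.94214690636164 321.0503099875445 231.35492603497656 [[ 0.10366783 -0.99460674  0.00322816]
 [-0.9699992  -0.1018195  -0.22075856]
 [ 0.21989664  0.01975424 -0.97532314]] [-0.04232354  0.59901099  0.94055324]
scene 609.4666674688192 329.49979705432486 233.82601821423916 [[ 0.72104753  0.69287453  0.00391722]
 [ 0.56694107 -0.5867245  -0.57821465]
 [-0.39833188  0.41914108 -0.81587528]] [-0.41025582 -0.3133723   1.54746996]
```

View pics/top0.png

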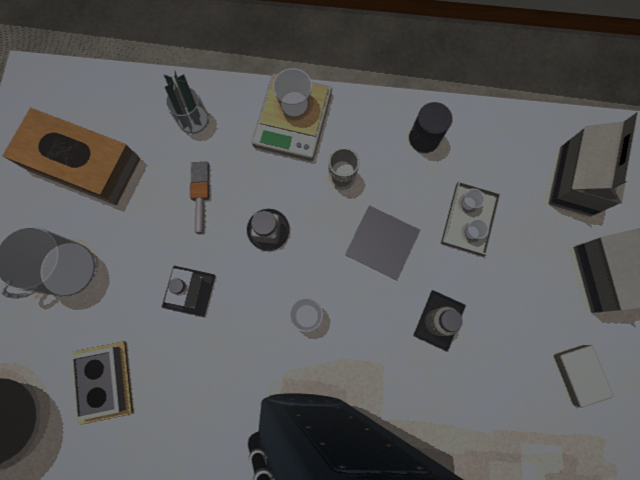

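View pics/scene0.png

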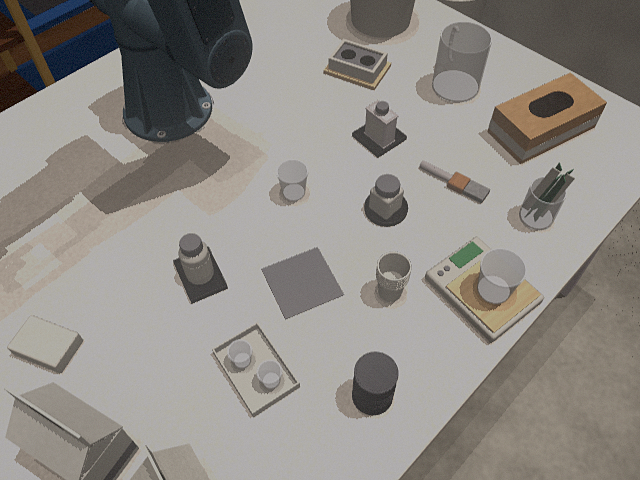

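Top picture: the tin stands in the square tray at (188,290), the jar in the round tray at (267,229) and the bottle in the oblong tray at (440,320). The mat is at (383,242), the cup at (307,316) and the cup stack at (343,167). Next I'll get metric positions from the depth images of both cameras.

```bash
cat > h.py <<'E'
import numpy as np,cv2
def cloud(c):
    v,u=np.mgrid[0:480,0:640];d=c["depth"]
    P=np.stack([(u-c["cx"])/c["fx"]*d,(v-c["cy"])/c["fy"]*d,d],-1)
    X=(P-c["t"])@c["R"]
    X[d==0]=np.nan
    return X
def near(X,img,xy,r,z0,z1):
    m=(np.hypot(X[...,0]-xy[0],X[...,1]-xy[1])<r)&(X[...,2]>z0)&(X[...,2]<z1)
    return X[m],img[m]
def rect(p):
    (cx,cy),(w,h),a=cv2.minAreaRect((p[:,:2]*1000).astype(np.float32));return f"c=({cx:.1f},{cy:.1f}) {w:.1f}x{h:.1f} a={a:.1f}"
E
python3 - <<'E'
from h import *
T=dict(np.load("top0.npz"));S=dict(np.load("scene0.npz"))
XT,XS=cloud(T),cloud(S)
px=dict(tin=(188,290),jar=(267,229),bottle=(440,320),mat=(383,242),cup=(307,316),stack=(343,167))
zr=dict(tin=[(.1,.11),(.08,.09)],jar=[(.082,.09),(.055,.07)],bottle=[(.11,.12),(.07,.083)],mat=[(.001,.006)],cup=[(.06,.085)],stack=[(.09,.11)])
for n,(u,v) in px.items():
    xy=XT[v,u,:2]; print(n,XT[v,u].round(3))
    for z0,z1 in zr[n]:
        for nm,X,c in(("T",XT,T),("S",XS,S)):
            p,_=near(X,c["img"],xy,.1 if n=="mat" else .07,z0,z1)
            if len(p)>10: print("  ",nm,z0,len(p),rect(p),p.mean(0).round(4), np.median(p[:,2]).round(4))
    if n in("tin","jar","bottle"):
        for nm,X,c in(("T",XT,T),("S",XS,S)):
            p,g=near(X,c["img"],xy,.1,-.01,.02); k=g.max(1)<75; p=p[k]
            print("  tray",nm,len(p),rect(p)); q=p[p[:,2]>.009]; print("   rim",len(q),rect(q) if len(q)>5 else "")
E
```

```text
tin [0.445 0.278 0.085]
   T 0.1 166 c=(449.8,296.3) 29.0x29.4 a=55.7 [0.4493 0.2962 0.1073] 0.1077
   S 0.1 100 c=(448.6,299.2) 29.8x29.5 a=89.9 [0.4505 0.2973 0.1065] 0.1072
   T 0.08 455 c=(449.9,297.8) 42.4x71.3 a=85.0 [0.4486 0.2953 0.0875] 0.0878
   S 0.08 251 c=(448.6,299.4) 45.2x72.0 a=85.7 [0.4538 0.2941 0.0869] 0.0876
  tray T 914 c=(449.1,300.7) 101.4x95.6 a=83.7
   rim 316 c=(448.9,298.2) 96.3x95.3 a=83.6
  tray S 535 c=(448.0,300.0) 100.3x97.5 a=82.1
   rim 159 c=(448.7,298.8) 98.3x95.7 a=83.5
jar [0.589 0.133 0.088]
   T 0.082 331 c=(601.7,141.6) 51.5x50.4 a=7.7 [0.6009 0.1413 0.0881] 0.0884
   S 0.082 278 c=(600.4,143.6) 51.1x54.7 a=40.1 [0.6025 0.1418 0.0877] 0.088
   T 0.055 166 c=(601.5,142.1) 56.5x55.8 a=89.7 [0.5906 0.1345 0.0651] 0.0656
   S 0.055 222 c=(602.4,142.4) 55.2x55.8 a=1.7 [0.6121 0.1303 0.0636] 0.0642
  tray T 615 c=(605.0,142.1) 96.3x94.6 a=51.1
   rim 251 c=(604.9,141.8) 95.4x95.4 a=44.8
  tray S 508 c=(613.4,135.0) 94.0x73.1 a=43.1
   rim 148 c=(613.4,135.0) 94.0x73.1 a=43.1
bottle [ 0.437 -0.233  0.108]
   T 0.11 336 c=(437.8,-253.1) 40.5x41.4 a=5.
[... 324 characters left out ...]

   rim 304 c=(442.8,-256.4) 79.0x109.5 a=71.3
  tray S 861 c=(443.5,-255.2) 78.9x111.2 a=71.1
   rim 216 c=(443.7,-255.3) 78.7x109.9 a=71.1
mat [ 0.605 -0.121  0.002]
   T 0.001 3408 c=(605.7,-121.1) 197.3x196.5 a=3.3 [ 0.6031 -0.1208  0.0031] 0.0029
   S 0.001 3357 c=(605.3,-120.5) 197.0x197.2 a=16.2 [ 0.6054 -0.1222  0.003 ] 0.0029
cup [0.419 0.03  0.074]
   T 0.06 948 c=(422.7,32.8) 69.3x69.2 a=50.5 [0.422  0.0327 0.0744] 0.0744
   S 0.06 697 c=(421.1,35.4) 70.7x72.0 a=22.9 [0.4229 0.0329 0.0734] 0.0739
stack [ 0.76  -0.013  0.043]
   T 0.09 236 c=(749.8,-13.2) 64.4x64.4 a=38.5 [ 0.7515 -0.0136  0.0981] 0.0991
   S 0.09 330 c=(750.0,-11.9) 65.2x65.4 a=1.2 [ 0.7489 -0.0103  0.0974] 0.0981
```

>>> {"api": "step_arm", "payload": {
  "deltas": [
    [[617.5,-564.3,26,0,0,0.2487],[617.5,-564.3,26,0,0,0.2487],[617.5,-564.3,26,0,0,0.2487],[617.5,-564.3,26,0,0,0.2487],[617.5,-564.3,26,0,0,0.2487],[617.5,-564.3,26,0,0,0.2487],[617.5,-564.3,26,0,0,0.2487],[617.5,-564.3,26,0,0,0.2487],[617.5,-564.3,26,0,0,0.2487],[617.5,-564.3,26,0,0,0.2487],[617.5,-564.3,26,0,0,0.2487],[617.5,-564.3,26,0,0,0.2487]]
  ],
  "jaw": 85,
  "force": 60
}}

```text
clock: 1.1
tcp_pos: [0.4166, -0.1377, 0.1804]
eef_rot: [[1.0, -0.0, 0.0], [-0.0, -1.0, -0.0], [0.0, 0.0, -1.0]]
force: [1.0, -1.5, -0.5]
opening: 0.999
grasp_force: 0.0
```

```bash
cat >> h.py <<'E'
def go(x,y,z,yaw):
    "shift (mm) and turn (rad) in tool axes from the measured pose to a tool-down pose"
    from bench import arm
    s=arm.sense();R=s["eef_rot"];p=s["tcp_pos"]*1000
    from scipy.spatial.transform import Rotation as Ro
    a=np.radians(yaw);c,n=np.cos(a),np.sin(a)
    D=np.array([[c,n,0],[n,-c,0],[0,0,-1.]])
    print("t",round(s["clock"],2),"tcp",p.round(1),"yaw",np.degrees(np.arctan2(R[1,0],R[0,0])).round(2),"q6",s["qpos"][5].round(0),"F",s["force"].round(1),"grip",s["grasp_force"],s["opening"])
    print("shift",(R.T@(np.array([x,y,z])-p)).round(1),"turn",Ro.from_matrix(R.T@D).as_rotvec().round(4))
E
python3 -c "
from h import *
go(601.5,142,170,0)"
```

```text
t 1.1 tcp [ 416.6 -137.7  180.4] yaw -0.0 q6 56.0 F [ 1.  -1.5 -0.5] grip 0.0 0.9989052882655151
shift [ 184.8 -279.7   10.3] turn [ 0.0002 -0.0002 -0.0001]
```

>>> {"api": "step_arm", "payload": {
  "deltas": [
    [[184.9,-279.7,10.4,0,0,0],[184.9,-279.7,10.4,0,0,0],[184.9,-279.7,10.4,0,0,0],[184.9,-279.7,10.4,0,0,0],[184.9,-279.7,10.4,0,0,0],[184.9,-279.7,10.4,0,0,0],[184.9,-279.7,10.4,0,0,0],[184.9,-279.7,10.4,0,0,0],[184.9,-279.7,10.4,0,0,0],[184.9,-279.7,10.4,0,0,0]]
  ]
}}

```text
clock: 1.93
tcp_pos: [0.6009, 0.1421, 0.1686]
eef_rot: [[1.0, 0.004, -0.002], [0.004, -1.0, -0.0], [-0.002, 0.0, -1.0]]
force: [0.4, -0.3, -0.0]
opening: 0.994
grasp_force: 0.0
```

Run:
```python
from h import *
from bench import arm
go(601.5,142,34,0)
c=arm.camera("wrist");cv2.imwrite("pics/w1.png",c["img"][:,:,::-1]);X=cloud(c)
for z0,z1 in((.082,.095),(.05,.07)):
    p,_=near(X,c["img"],(.6015,.142),.07,z0,z1)
    if len(p)>9: print(len(p),rect(p),np.median(p[:,2]))
p,g=near(X,c["img"],(.605,.142),.1,.007,.018);p=p[g.max(1)<90];print(len(p),rect(p) if len(p)>9 else "")
```

```text
t 1.93 tcp [600.9 142.1 168.6] yaw 0.21 q6 92.0 F [ 0.4 -0.3 -0. ] grip 0.0 0.994167182836325
shift [9.000e-01 1.000e-01 1.346e+02] turn [0.     0.0021 0.0037]
5245 c=(602.7,144.6) 53.2x52.0 a=57.9 0.08951529614876465
1386 c=(602.7,145.0) 56.0x55.6 a=89.9 0.06683916314403446
1587 c=(612.6,144.1) 96.3x82.7 a=88.4
```

View pics/w1.png

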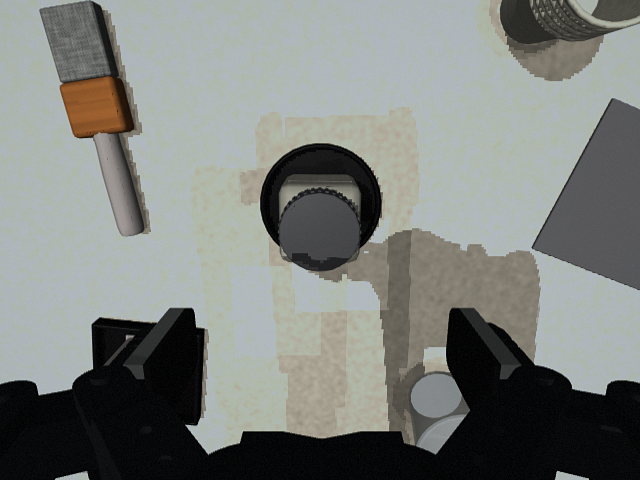

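Wrist picture: the jar stands upright in the round tray at (320,215), square to the fingers. The wrist-camera position agrees with the first estimate to 3 mm. I'll go down and grip.

>>> {"api": "step_arm", "payload": {
  "deltas": [
    [[1,-1.4,30,0,0,0],[1,-1.4,60,0,0,0],[1,-1.4,90,0,0,0],[1,-1.4,112,0,0,0],[1,-1.4,126,0,0,0],[1,-1.4,134,0,0,0],[1,-1.4,134,0,0,0]]
  ]
}}

```text
clock: 2.57
tcp_pos: [0.6008, 0.1404, 0.0347]
eef_rot: [[1.0, -0.001, -0.003], [-0.001, -1.0, -0.0], [-0.003, 0.0, -1.0]]
force: [-0.5, -0.1, -0.3]
opening: 0.994
grasp_force: 0.0
```

>>> {"api": "step_arm", "payload": {
  "deltas": [
    [[0,0,0,0,0,0],[0,0,0,0,0,0],[0,0,0,0,0,0],[0,0,0,0,0,0],[0,0,0,0,0,0],[0,0,0,0,0,0],[0,0,0,0,0,0],[0,0,0,0,0,0]]
  ],
  "jaw": 40,
  "force": 50
}}

```text
clock: 3.23
tcp_pos: [0.6037, 0.1416, 0.0384]
eef_rot: [[1.0, 0.0, 0.004], [0.0, -1.0, -0.0], [0.004, 0.0, -1.0]]
force: [-0.8, 0.9, 6.5]
opening: 0.585
grasp_force: 51.4
```

```bash
python3 -c "
from h import *
go(603,143,34,0)
from bench import arm
c=arm.camera('wrist');go(603,143,34,0)
cv2.imwrite('pics/w2.png',c['img'][:,:,::-1])"
```

```text
t 3.23 tcp [603.7 141.6  38.4] yaw 0.02 q6 92.0 F [-0.8  0.9  6.5] grip 51.416741609573364 0.5846930947922061
shift [-0.7 -1.4  4.4] turn [ 0.     -0.0037  0.0004]
t 3.28 tcp [603.7 141.6  38.5] yaw 0.03 q6 92.0 F [-1.8  0.9  5.6] grip 51.41677737236023 0.5871329123153458
shift [-0.7 -1.4  4.5] turn [ 0.     -0.0037  0.0005]
```

View pics/w2.png

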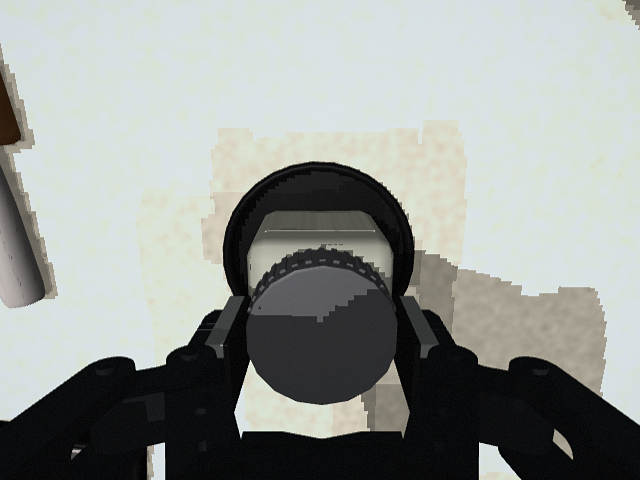

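Wrist picture: the pads lie flat on the jar's sides below the lid, at (235,340) and (410,340). Lifting.

>>> {"api": "step_arm", "payload": {
  "deltas": [
    [[0,0,-6,0,0,0],[0,0,-18,0,0,0],[0,0,-38,0,0,0],[0,0,-60,0,0,0],[0,0,-82,0,0,0],[0,0,-98,0,0,0],[0,0,-106,0,0,0],[0,0,-110,0,0,0],[0,0,-110,0,0,0]]
  ]
}}

```text
clock: 4.03
tcp_pos: [0.6024, 0.1415, 0.1471]
eef_rot: [[1.0, 0.0, 0.002], [0.0, -1.0, 0.0], [0.002, -0.0, -1.0]]
force: [0.7, -0.3, -2.5]
opening: 0.586
grasp_force: 52.3
```

>>> {"api": "step_arm", "payload": {
  "deltas": [
    [[0,8,0,0,0,0],[0,25,0,0,0,0],[1,55,0,0,0,0],[1,90,0,0,0,0],[1,125,0,0,0,0],[2,160,0,0,0,0],[2,195,0,0,0,0],[2,225,0,0,0,0],[2,245,0,0,0,0],[2,257,0,0,0,0],[2,263,0,0,0,0],[2,263,0,0,0,0]]
  ]
}}

```text
clock: 5.03
tcp_pos: [0.6034, -0.1224, 0.145]
eef_rot: [[1.0, -0.001, -0.002], [-0.001, -1.0, 0.001], [-0.002, -0.001, -1.0]]
force: [-0.2, 0.4, -1.4]
opening: 0.584
grasp_force: 52.4
```

Run:
```python
from h import *
from bench import arm
c=arm.camera("top");X=cloud(c)
go(605,-121,39,0)
for z0,z1 in((.1,.25),):
  for a in np.arange(.14,.22,.01):
    p,_=near(X,c["img"],(.605,-.121),.05,a,a+.01)
    if len(p)>9: print(a,len(p),rect(p),np.median(p[:,2]))
```

```text
t 5.08 tcp [ 603.6 -121.2  145.3] yaw -0.02 q6 68.0 F [ 0.5  0.2 -2. ] grip 52.37423837184906 0.5855819033085664
shift [ 1.600e+00 -1.000e-01  1.063e+02] turn [-0.001   0.0013 -0.0004]
0.17000000000000004 14 c=(587.3,-148.2) 6.8x12.3 a=61.8 0.17427090799876727
0.19000000000000006 179 c=(590.1,-130.8) 61.5x20.0 a=84.1 0.1962582934761819
0.20000000000000007 13 c=(591.1,-120.2) 70.2x7.1 a=86.5 0.2054978002264816
```

>>> {"api": "step_arm", "payload": {
  "deltas": [
    [[1,0,10,0,0,0],[1,0,30,0,0,0],[1,0,55,0,0,0],[1,0,75,0,0,0],[1,0,90,0,0,0],[1,0,98,0,0,0],[1,0,101,0,0,0],[1,0,103,0,0,0],[1,0,105,0,0,0],[1,0,106,0,0,0],[1,0,106,0,0,0]]
  ]
}}

```text
clock: 6.0
tcp_pos: [0.6056, -0.1217, 0.0408]
eef_rot: [[1.0, 0.0, 0.001], [0.0, -1.0, -0.001], [0.001, 0.001, -1.0]]
force: [-0.6, -0.3, -1.0]
opening: 0.585
grasp_force: 52.4
```

>>> {"api": "step_arm", "payload": {
  "deltas": [
    [[0,0,1,0,0,0],[0,0,2,0,0,0],[0,0,2.5,0,0,0],[0,0,2.5,0,0,0]]
  ]
}}

```text
clock: 6.33
tcp_pos: [0.6056, -0.1218, 0.0385]
eef_rot: [[1.0, 0.0, 0.001], [0.0, -1.0, -0.0], [0.001, 0.0, -1.0]]
force: [-1.2, 1.1, 5.2]
opening: 0.588
grasp_force: 53.1
```

>>> {"api": "step_arm", "payload": {
  "deltas": [
    [[0,0,0,0,0,0],[0,0,0,0,0,0],[0,0,0,0,0,0],[0,0,0,0,0,0],[0,0,0,0,0,0],[0,0,0,0,0,0]]
  ],
  "jaw": 85
}}

```text
clock: 6.83
tcp_pos: [0.605, -0.1216, 0.0375]
eef_rot: [[1.0, 0.0, -0.0], [0.0, -1.0, 0.0], [-0.0, -0.0, -1.0]]
force: [0.6, 0.2, -0.3]
opening: 0.996
grasp_force: 0.0
```

>>> {"api": "step_arm", "payload": {
  "deltas": [
    [[0,0,-10,0,0,0],[0,0,-40,0,0,0],[0,0,-80,0,0,0],[0,0,-115,0,0,0],[0,0,-140,0,0,0],[0,0,-140,0,0,0]]
  ]
}}

```text
clock: 7.33
tcp_pos: [0.609, -0.1231, 0.186]
eef_rot: [[1.0, 0.0, 0.012], [0.0, -1.0, -0.005], [0.012, 0.005, -1.0]]
force: [1.3, -0.4, 1.2]
opening: 0.998
grasp_force: 0.0
```

Run:
```python
from h import *
from bench import arm
c=arm.camera("wrist");X=cloud(c)
go(438,-253,178,-19)
for a,b in ((.08,.095),(.05,.07)):
    p,_=near(X,c["img"],(.605,-.121),.06,a,b)
    if len(p)>9: print(a,len(p),rect(p),np.median(p[:,2]))
```

```text
t 7.38 tcp [ 607.6 -122.6  182.7] yaw 0.01 q6 68.0 F [-0.3 -0.1 -1.1] grip 0.0 0.9963364487407289
shift [-169.7  130.4    3.8] turn [ 0.0019 -0.0083  0.3319]
0.08 4611 c=(604.4,-118.3) 52.8x53.0 a=74.1 0.08950572668570395
0.05 1236 c=(604.8,-118.5) 55.8x55.9 a=0.9 0.06684774605594358
```

>>> {"api": "step_arm", "payload": {
  "deltas": [
    [[-167,131.5,0,0,0,0],[-167,131.5,0,0,0,0],[-167,131.5,0,0,0,0],[-167,131.5,0,0,0,0],[-167,131.5,0,0,0,0],[-167,131.5,0,0,0,0],[-167,131.5,0,0,0,0],[-167,131.5,0,0,0,0],[-167,131.5,0,0,0,0]]
  ]
}}

```text
clock: 8.13
tcp_pos: [0.4386, -0.2523, 0.1772]
eef_rot: [[1.0, 0.001, -0.0], [0.001, -1.0, 0.001], [-0.0, -0.001, -1.0]]
force: [0.2, -0.3, -0.5]
opening: 0.996
grasp_force: 0.0
```

Run:
```python
from h import *
from bench import arm
c=arm.camera("wrist");X=cloud(c)
go(438,-253,53,0)
for a,b in ((.112,.122),(.075,.09)):
    p,_=near(X,c["img"],(.438,-.252),.06,a,b)
    if len(p)>9: print(a,len(p),rect(p),np.median(p[:,2]))
p,g=near(X,c["img"],(.443,-.256),.1,.007,.018);p=p[g.max(1)<90];print(len(p),rect(p) if len(p)>9 else "")
```

```text
t 8.18 tcp [ 438.8 -252.2  177.3] yaw 0.1 q6 47.0 F [ 0.2 -0.   0.2] grip 0.0 0.9988600622167422
shift [ -0.8   0.9 124.3] turn [-0.0006  0.0001  0.0017]
0.112 3962 c=(439.2,-251.9) 41.9x42.7 a=6.0 0.1185025948979216
0.075 940 c=(444.7,-252.1) 56.9x46.0 a=89.7 0.08752408337133824
1950 c=(443.1,-254.4) 79.4x109.3 a=71.1
```

>>> {"api": "step_arm", "payload": {
  "deltas": [
    [[0,0,30,0,0,0],[0,0,60,0,0,0],[0,0,85,0,0,0],[0,0,104,0,0,0],[0,0,116,0,0,0],[0,0,122,0,0,0],[0,0,122,0,0,0]]
  ]
}}

```text
clock: 8.77
tcp_pos: [0.4379, -0.2514, 0.054]
eef_rot: [[1.0, 0.002, -0.002], [0.002, -1.0, 0.002], [-0.002, -0.002, -1.0]]
force: [-1.0, 0.2, 0.3]
opening: 0.992
grasp_force: 0.0
```

>>> {"api": "step_arm", "payload": {
  "deltas": [
    [[0,0,0,0,0,0],[0,0,0,0,0,0],[0,0,0,0,0,0],[0,0,0,0,0,0],[0,0,0,0,0,0],[0,0,0,0,0,0],[0,0,0,0,0,0],[0,0,0,0,0,0]]
  ],
  "jaw": 40,
  "force": 60
}}

```text
clock: 9.43
tcp_pos: [0.4389, -0.2535, 0.0569]
eef_rot: [[1.0, -0.0, 0.002], [-0.0, -1.0, -0.001], [0.002, 0.001, -1.0]]
force: [0.1, 2.6, 4.9]
opening: 0.477
grasp_force: 41.2
```

Run:
```python
from h import *
from bench import arm
c=arm.camera("wrist");X=cloud(c)
go(438,-253,165,0)
cv2.imwrite("pics/w3.png",c["img"][:,:,::-1])
```

```text
t 9.48 tcp [ 438.8 -253.4   56.9] yaw -0.0 q6 47.0 F [0.5 2.1 5.9] grip 41.24664276139811 0.47726340384083393
shift [  -0.6   -0.3 -108.2] turn [ 0.0008 -0.0017 -0.    ]
```

View pics/w3.png

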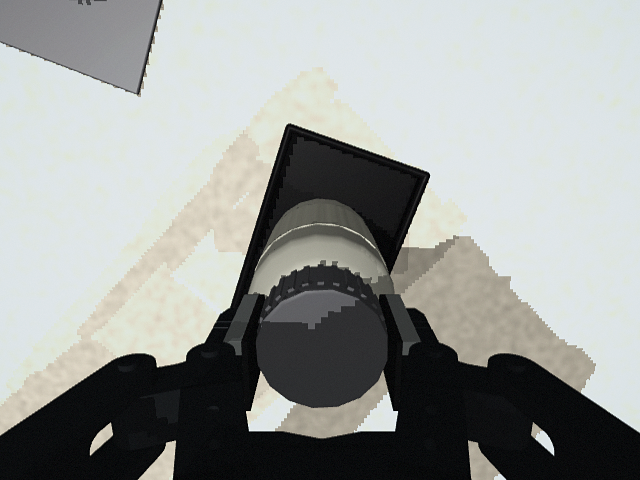

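Wrist picture: the pads sit on either side of the bottle at (245,340) and (400,340). The opening reads oddly small, so I'll check from depth whether they hold the body or the cap.

Run:
```python
from h import *
from bench import arm
c=arm.camera("wrist");X=cloud(c)*1000;print(c["fx"])
for r in(300,320,340,370,400):
    print(r,[(u,*X[r,u].round(0)) for u in(235,243,252,258,320,386,392,400,410)])
p,_=near(X/1000,c["img"],(.438,-.252),.06,.11,.125);print(rect(p),np.median(p[:,2]))
```

```text
422.84754036418747
300 [(235, np.float64(410.0), np.float64(-203.0), np.float64(13.0)), (243, np.float64(449.0), np.float64(-226.0), np.float64(103.0)), (252, np.float64(450.0), np.float64(-229.0), np.float64(105.0)), (258, np.float64(450.0), np.float64(-231.0), np.float64(105.0)), (320, np.float64(456.0), np.float64(-252.0), np.float64(119.0)), (386, np.float64(449.0), np.float64(-274.0), np.float64(103.0)), (392, np.float64(449.0), np.float64(-276.0), np.float64(104.0)), (400, np.float64(449.0), np.float64(-279.0), np.float64(104.0)), (410, np.float64(404.0), np.float64(-306.0), np.float64(-0.0))]
320 [(235, np.float64(449.0), np.float64(-226.0), np.float64(119.0)), (243, np.float64(449.0), np.float64(-228.0), np.float64(119.0)), (252, np.float64(449.0), np.float64(-231.0), np.float64(119.0)), (258, np.float64(447.0), np.float64(-232.0), np.float64(113.0)), (320, np.float64(450.0), np.float64(-252.0), np.float64(119.0)), (386, np.float64(447.0), np.float64(-272.0), np.float64(114.0)), (392, np.float64(449.0), np.float64(-273.0), np.float64(119.0)), (400, np.float64(450.0), np.float
[... 1216 characters left out ...]
, np.float64(451.0), np.float64(-273.0), np.float64(148.0))]
400 [(235, np.float64(455.0), np.float64(-235.0), np.float64(165.0)), (243, np.float64(456.0), np.float64(-237.0), np.float64(166.0)), (252, np.float64(428.0), np.float64(-232.0), np.float64(128.0)), (258, np.float64(335.0), np.float64(-212.0), np.float64(0.0)), (320, np.float64(422.0), np.float64(-252.0), np.float64(120.0)), (386, np.float64(335.0), np.float64(-294.0), np.float64(0.0)), (392, np.float64(430.0), np.float64(-272.0), np.float64(130.0)), (400, np.float64(456.0), np.float64(-267.0), np.float64(166.0)), (410, np.float64(456.0), np.float64(-269.0), np.float64(166.0))]
c=(442.8,-253.9) 47.4x54.7 a=37.0 0.11855987656030553
```

The pads are on the cap. Fingertips show at z ≈ 97 while the TCP reads 57, so the real fingers stand about 38 mm higher than the reading. I'll open, go 28 mm lower and grip the body.

>>> {"api": "step_arm", "payload": {
  "deltas": [
    [[0,0,0,0,0,0],[0,0,0,0,0,0],[0,0,0,0,0,0],[0,0,0,0,0,0],[0,0,0,0,0,0],[0,0,0,0,0,0]]
  ],
  "jaw": 85
}}

```text
clock: 10.03
tcp_pos: [0.438, -0.2531, 0.0555]
eef_rot: [[1.0, -0.0, -0.0], [-0.0, -1.0, 0.0], [-0.0, -0.0, -1.0]]
force: [-0.4, 0.2, -0.2]
opening: 0.997
grasp_force: 0.0
```

Run:
```python
from h import *
from bench import arm
c=arm.camera("wrist");X=cloud(c)*1000
go(438.5,-253,28,0)
Xg=X.reshape(-1,3);m=(np.abs(np.abs(Xg[:,1]+252.5)-45)<14)&(np.abs(Xg[:,0]-438.5)<14)&(Xg[:,2]>50)
print(np.percentile(Xg[m,2],[0,1,5,50,95]),m.sum())
m=(np.abs(Xg[:,0]-445)<25)&(np.abs(Xg[:,1]+252.5)<25)&(Xg[:,2]>130);print(np.percentile(Xg[m,2],[0,1,5,50]) if m.any() else 0)
```

```text
t 10.08 tcp [ 438.  -253.1   55.5] yaw 0.0 q6 47.0 F [-0.4  0.   0.1] grip 0.0 0.9956818830534524
shift [ 0.5 -0.1 27.5] turn [-0.0001  0.0001  0.0001]
[103.55785755 106.78381606 112.3159078  150.58566701 165.83150771] 23172
[162.90063096 164.27293994 165.60004325 173.91091157]
```

>>> {"api": "step_arm", "payload": {
  "deltas": [
    [[0,0,10,0,0,0],[0,0,22,0,0,0],[0,0,31,0,0,0],[0,0,36,0,0,0],[0,0,37,0,0,0],[0,0,37,0,0,0]]
  ]
}}

```text
clock: 10.58
tcp_pos: [0.4377, -0.2528, 0.0179]
eef_rot: [[1.0, 0.0, -0.001], [0.0, -1.0, 0.001], [-0.001, -0.001, -1.0]]
force: [0.4, -0.3, 0.4]
opening: 0.989
grasp_force: 0.0
```

>>> {"api": "step_arm", "payload": {
  "deltas": [
    [[0,0,0,0,0,0],[0,0,0,0,0,0],[0,0,0,0,0,0],[0,0,0,0,0,0],[0,0,0,0,0,0],[0,0,0,0,0,0],[0,0,0,0,0,0]]
  ],
  "jaw": 45,
  "force": 60
}}

```text
clock: 11.17
tcp_pos: [0.4388, -0.2535, 0.0195]
eef_rot: [[1.0, 0.0, 0.001], [0.0, -1.0, -0.001], [0.001, 0.001, -1.0]]
force: [0.0, 1.4, 6.2]
opening: 0.658
grasp_force: 64.9
```

Opening now reads 56 mm, so the grip is on the body. Lifting.

>>> {"api": "step_arm", "payload": {
  "deltas": [
    [[0,0,-6,0,0,0],[0,0,-18,0,0,0],[0,0,-38,0,0,0],[0,0,-63,0,0,0],[0,0,-90,0,0,0],[0,0,-113,0,0,0],[0,0,-128,0,0,0],[0,0,-136,0,0,0],[0,0,-140,0,0,0],[0,0,-140,0,0,0]]
  ]
}}

```text
clock: 12.0
tcp_pos: [0.438, -0.2531, 0.1587]
eef_rot: [[1.0, 0.0, 0.0], [0.0, -1.0, -0.0], [0.0, 0.0, -1.0]]
force: [0.4, 0.1, -3.6]
opening: 0.659
grasp_force: 64.6
```

>>> {"api": "step_arm", "payload": {
  "deltas": [
    [[4,-10,0,0,0,0],[13,-30,0,0,0,0],[25,-60,0,0,0,0],[40,-95,0,0,0,0],[55,-131,0,0,0,0],[70,-167,0,0,0,0],[85,-203,0,0,0,0],[100,-239,0,0,0,0],[115,-275,0,0,0,0],[130,-310,0,0,0,0],[142,-338,0,0,0,0],[150,-356,0,0,0,0]]
  ]
}}

```text
clock: 13.0
tcp_pos: [0.5872, 0.1072, 0.1564]
eef_rot: [[1.0, 0.003, -0.003], [0.003, -1.0, 0.001], [-0.003, -0.001, -1.0]]
force: [-0.1, -1.1, -3.5]
opening: 0.655
grasp_force: 64.6
```

>>> {"api": "step_arm", "payload": {
  "deltas": [
    [[6,-15,0,0,0,0],[11,-27,0,0,0,0],[14,-34,0,0,0,0],[16,-38.5,0,0,0,0],[16,-38.5,0,0,0,0],[16,-38.5,0,0,0,0]]
  ]
}}

```text
clock: 13.5
tcp_pos: [0.6037, 0.1409, 0.1582]
eef_rot: [[1.0, -0.0, -0.001], [-0.0, -1.0, -0.0], [-0.001, 0.0, -1.0]]
force: [-0.3, -0.5, -3.5]
opening: 0.661
grasp_force: 64.6
```

Run:
```python
from h import *
from bench import arm
c=arm.camera("wrist");X=cloud(c)
go(605,142,19.5,0)
p,g=near(X,c["img"],(.605,.142),.1,.007,.018);p=p[g.max(1)<90];print(len(p),rect(p))
q=p[:,:2]*1000;A=np.c_[2*q,np.ones(len(q))];s=np.linalg.lstsq(A,(q**2).sum(1),rcond=None)[0];print("circle",s[:2],np.sqrt(s[2]+s[0]**2+s[1]**2))
p,g=near(X,c["img"],(.605,.142),.026,.24,.28);print(len(p),rect(p),np.median(p[:,2]))
cv2.imwrite("pics/w4.png",c["img"][:,:,::-1])
```

```text
t 13.55 tcp [603.8 140.6 158.3] yaw -0.04 q6 92.0 F [-0.2  0.6 -2.8] grip 64.61807566462085 0.6536131375713456
shift [  1.3  -1.5 138.8] turn [ 0.0004  0.0006 -0.0007]
1377 c=(618.2,145.1) 71.2x96.3 a=2.6
circle [605.97703865 144.43618223] 46.06424490480034
27918 c=(614.1,142.1) 24.8x43.4 a=0.9 0.2574359338024459
```

View pics/w4.png

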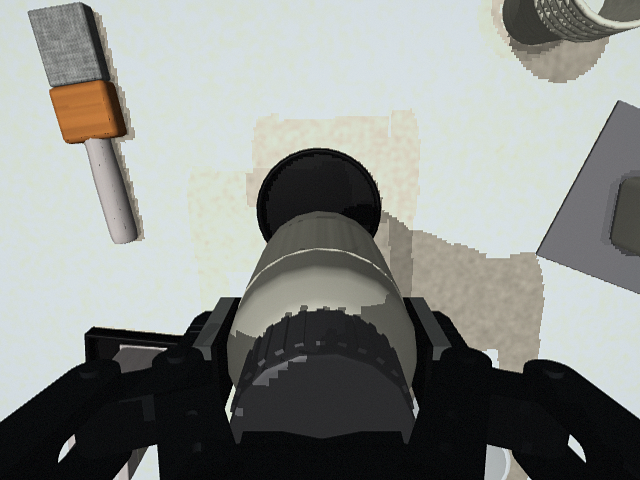

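Wrist picture: the held bottle hangs upright at (320,330) over the empty round tray at (320,200). Lowering with a small correction.

>>> {"api": "step_arm", "payload": {
  "deltas": [
    [[1.2,-1.8,10,0,0,0],[1.2,-1.8,30,0,0,0],[1.2,-1.8,55,0,0,0],[1.2,-1.8,80,0,0,0],[1.2,-1.8,102,0,0,0],[1.2,-1.8,118,0,0,0],[1.2,-1.8,128,0,0,0],[1.2,-1.8,133,0,0,0],[1.2,-1.8,136,0,0,0],[1.2,-1.8,137.5,0,0,0],[1.2,-1.8,138.5,0,0,0],[1.2,-1.8,138.5,0,0,0]]
  ]
}}

```text
clock: 14.55
tcp_pos: [0.606, 0.1432, 0.021]
eef_rot: [[1.0, 0.0, 0.002], [0.0, -1.0, 0.0], [0.002, -0.0, -1.0]]
force: [-0.1, 0.0, -3.6]
opening: 0.655
grasp_force: 64.6
```

>>> {"api": "step_arm", "payload": {
  "deltas": [
    [[0,0,1,0,0,0],[0,0,2,0,0,0],[0,0,3,0,0,0],[0,0,3,0,0,0]]
  ]
}}

```text
clock: 14.88
tcp_pos: [0.6063, 0.1433, 0.0196]
eef_rot: [[1.0, 0.0, 0.002], [0.0, -1.0, -0.0], [0.002, 0.0, -1.0]]
force: [-4.8, -0.6, 9.9]
opening: 0.658
grasp_force: 66.0
```

>>> {"api": "step_arm", "payload": {
  "deltas": [
    [[0,0,0,0,0,0],[0,0,0,0,0,0],[0,0,0,0,0,0],[0,0,0,0,0,0],[0,0,0,0,0,0],[0,0,0,0,0,0]]
  ],
  "jaw": 85
}}

```text
clock: 15.38
tcp_pos: [0.6052, 0.1432, 0.0169]
eef_rot: [[1.0, 0.0, -0.0], [0.0, -1.0, 0.0], [-0.0, -0.0, -1.0]]
force: [0.3, 0.9, -0.2]
opening: 0.999
grasp_force: 0.0
```

>>> {"api": "step_arm", "payload": {
  "deltas": [
    [[0,0,-8,0,0,0],[0,0,-30,0,0,0],[0,0,-65,0,0,0],[0,0,-100,0,0,0],[0,0,-125,0,0,0],[0,0,-140,0,0,0],[0,0,-140,0,0,0]]
  ]
}}

```text
clock: 15.97
tcp_pos: [0.6083, 0.1434, 0.1627]
eef_rot: [[1.0, 0.0, 0.009], [0.0, -1.0, 0.0], [0.009, -0.0, -1.0]]
force: [0.1, 1.0, 0.4]
opening: 0.99
grasp_force: 0.0
```

Run:
```python
from h import *
from bench import arm
c=arm.camera("wrist");X=cloud(c)
go(449.5,298,157,-5)
p,g=near(X,c["img"],(.605,.142),.05,.11,.125);print(len(p),rect(p),np.median(p[:,2]))
```

```text
t 16.02 tcp [606.8 143.3 159.9] yaw 0.01 q6 92.0 F [-0.  -0.2  0.4] grip 0.0 0.9957320744520515
shift [-157.3 -154.7    2.2] turn [-0.0005 -0.0051  0.0874]
4481 c=(607.6,144.5) 42.8x42.0 a=66.5 0.11848935781381136
```

>>> {"api": "step_arm", "payload": {
  "deltas": [
    [[-156,-155,0,0,0,0.087],[-156,-155,0,0,0,0.087],[-156,-155,0,0,0,0.087],[-156,-155,0,0,0,0.087],[-156,-155,0,0,0,0.087],[-156,-155,0,0,0,0.087],[-156,-155,0,0,0,0.087],[-156,-155,0,0,0,0.087],[-156,-155,0,0,0,0.087]]
  ]
}}

```text
clock: 16.77
tcp_pos: [0.4497, 0.2974, 0.1564]
eef_rot: [[0.996, -0.087, -0.001], [-0.087, -0.996, -0.001], [-0.001, 0.001, -1.0]]
force: [0.2, -0.5, 0.4]
opening: 0.997
grasp_force: 0.0
```

Run:
```python
from h import *
from bench import arm
c=arm.camera("wrist");X=cloud(c)
for a,b in ((.1,.115),(.08,.095)):
    p,_=near(X,c["img"],(.449,.298),.06,a,b)
    if len(p)>9: print(a,len(p),rect(p),np.median(p[:,2]))
p,g=near(X,c["img"],(.449,.298),.1,.007,.018);p=p[g.max(1)<90];print(len(p),rect(p) if len(p)>9 else "")
go(449.5,298,10,-5)
```

```text
0.1 2296 c=(450.1,300.4) 30.5x30.7 a=40.8 0.1084050157595777
0.08 5409 c=(449.8,300.4) 41.7x71.4 a=85.1 0.08854273136719201
2361 c=(448.7,301.0) 95.6x95.6 a=83.7
t 16.82 tcp [450.1 297.1 156.5] yaw -5.06 q6 116.0 F [-0.3 -0.1  0.6] grip 0.0 0.9948364714201493
shift [ -0.6  -0.9 146.5] turn [ 0.0006  0.0004 -0.0011]
```

>>> {"api": "step_arm", "payload": {
  "deltas": [
    [[0,-1.5,35,0,0,0],[0,-1.5,70,0,0,0],[0,-1.5,100,0,0,0],[0,-1.5,124,0,0,0],[0,-1.5,138,0,0,0],[0,-1.5,145,0,0,0],[0,-1.5,145,0,0,0]]
  ]
}}

```text
clock: 17.4
tcp_pos: [0.4489, 0.2981, 0.0101]
eef_rot: [[0.996, -0.089, -0.003], [-0.089, -0.996, -0.001], [-0.003, 0.002, -1.0]]
force: [-0.9, -0.4, 1.1]
opening: 0.996
grasp_force: 0.0
```

>>> {"api": "step_arm", "payload": {
  "deltas": [
    [[0,0,0,0,0,0],[0,0,0,0,0,0],[0,0,0,0,0,0],[0,0,0,0,0,0],[0,0,0,0,0,0],[0,0,0,0,0,0],[0,0,0,0,0,0],[0,0,0,0,0,0],[0,0,0,0,0,0]]
  ],
  "jaw": 25,
  "force": 60
}}

```text
clock: 18.15
tcp_pos: [0.4504, 0.3, 0.0135]
eef_rot: [[0.996, -0.087, 0.002], [-0.087, -0.996, 0.001], [0.002, -0.001, -1.0]]
force: [-1.0, -2.2, 6.8]
opening: 0.461
grasp_force: 60.6
```

Tin gripped on its body (39 mm). Lifting.

>>> {"api": "step_arm", "payload": {
  "deltas": [
    [[0,0,-6,0,0,0],[0,0,-18,0,0,0],[0,0,-38,0,0,0],[0,0,-63,0,0,0],[0,0,-90,0,0,0],[0,0,-115,0,0,0],[0,0,-131,0,0,0],[0,0,-141,0,0,0],[0,0,-145,0,0,0],[0,0,-145,0,0,0]]
  ]
}}

```text
clock: 18.98
tcp_pos: [0.4495, 0.2999, 0.1579]
eef_rot: [[0.996, -0.087, 0.001], [-0.087, -0.996, 0.001], [0.001, -0.001, -1.0]]
force: [0.5, 0.2, -2.3]
opening: 0.456
grasp_force: 60.6
```

```bash
python3 -c "
from h import *
go(443.2,-255.7,155,-18.9)"
```

```text
t 18.98 tcp [449.5 299.9 157.9] yaw -4.97 q6 116.0 F [ 0.5  0.2 -2.3] grip 60.615588426589966 0.455804049679095
shift [ 41.8 554.    2.6] turn [-0.0008 -0.001   0.2431]
```

>>> {"api": "step_arm", "payload": {
  "deltas": [
    [[0.8,10,0,0,0,0.004],[2.3,30,0,0,0,0.013],[4.5,60,0,0,0,0.026],[7,95,0,0,0,0.042],[10,131,0,0,0,0.057],[12.6,167,0,0,0,0.073],[15.3,203,0,0,0,0.089],[18,239,0,0,0,0.105],[20.8,275,0,0,0,0.121],[23.5,311,0,0,0,0.137],[26.2,347,0,0,0,0.152],[28.9,383,0,0,0,0.168]]
  ]
}}

```text
clock: 19.98
tcp_pos: [0.443, -0.086, 0.1555]
eef_rot: [[0.967, -0.253, -0.003], [-0.253, -0.967, 0.001], [-0.003, -0.0, -1.0]]
force: [1.1, 0.4, -2.0]
opening: 0.467
grasp_force: 60.9
```

```bash
python3 -c "
from h import *
go(443.2,-255.7,155,-18.9)"
```

```text
t 19.98 tcp [443.  -86.  155.5] yaw -14.67 q6 79.0 F [ 1.1  0.4 -2. ] grip 60.938905477523804 0.4674570895742624
shift [ 43.2 164.1   0.3] turn [-0.0003  0.0029  0.0738]
```

>>> {"api": "step_arm", "payload": {
  "deltas": [
    [[9,34,0,0,0,0.015],[18,68,0,0,0,0.03],[26,100,0,0,0,0.045],[34,128,0,0,0,0.058],[39,148,0,0,0,0.067],[42,159,0,0,0,0.072],[43,164,0,0,0,0.074],[43,164,0,0,0,0.074],[43,164,0,0,0,0.074]]
  ]
}}

```text
clock: 20.73
tcp_pos: [0.4446, -0.2527, 0.1563]
eef_rot: [[0.947, -0.323, -0.001], [-0.323, -0.947, 0.002], [-0.002, -0.001, -1.0]]
force: [0.1, 0.3, -3.0]
opening: 0.462
grasp_force: 61.0
```

Run:
```python
from h import *
from bench import arm
c=arm.camera("wrist");X=cloud(c)
p,g=near(X,c["img"],(.443,-.256),.1,.007,.018);p=p[g.max(1)<90];print(len(p),rect(p))
for a in(.22,.225,.23,.235,.24,.245,.25):
    p,_=near(X,c["img"],(.443,-.256),.05,a,a+.005)
    if len(p)>9: print(a,len(p),rect(p))
go(443.2,-255.7,13.5,-18.9)
cv2.imwrite("pics/w5.png",c["img"][:,:,::-1])
```

```text
1392 c=(462.6,-261.3) 79.3x67.0 a=71.2
0.22 1055 c=(464.0,-258.2) 66.8x29.0 a=71.5
0.225 799 c=(453.5,-254.7) 52.7x51.7 a=71.6
0.23 17715 c=(452.7,-254.2) 74.1x54.4 a=71.0
0.235 2019 c=(452.3,-257.1) 93.2x13.6 a=71.0
0.24 3714 c=(444.9,-256.1) 96.0x28.2 a=71.2
0.245 9589 c=(444.7,-256.2) 99.1x29.1 a=71.6
0.25 11346 c=(444.3,-256.1) 99.3x28.5 a=71.5
t 20.78 tcp [ 444.9 -252.5  156.6] yaw -18.78 q6 66.0 F [ 0.4 -0.  -2.9] grip 60.9640896320343 0.45968000737667714
shift [ -0.4   3.7 143.1] turn [-0.0009  0.0012  0.002 ]
```

View pics/w5.png

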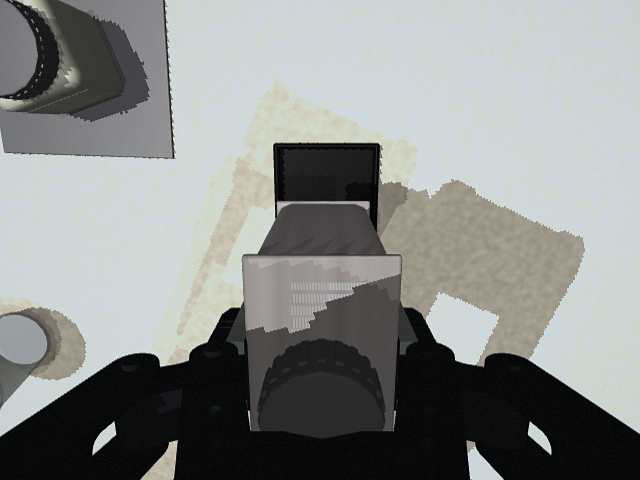

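Wrist picture: the tin is held upright at (322,340), aligned with the oblong tray at (327,185). It needs to shift about 4 mm to the right. Lowering with that correction.

>>> {"api": "step_arm", "payload": {
  "deltas": [
    [[0,4,10,0,0,0],[0,4,30,0,0,0],[0,4,55,0,0,0],[0,4,80,0,0,0],[0,4,103,0,0,0],[0,4,120,0,0,0],[0,4,131,0,0,0],[0,4,137,0,0,0],[0,4,140,0,0,0],[0,4,142,0,0,0],[0,4,143,0,0,0],[0,4,143,0,0,0]]
  ]
}}

```text
clock: 21.78
tcp_pos: [0.4444, -0.2582, 0.0148]
eef_rot: [[0.946, -0.323, 0.001], [-0.323, -0.946, -0.001], [0.001, 0.001, -1.0]]
force: [-1.0, 0.0, -2.3]
opening: 0.459
grasp_force: 61.1
```

>>> {"api": "step_arm", "payload": {
  "deltas": [
    [[-0.5,-1,0,0,0,0],[-0.5,-2,0,0,0,0],[-0.5,-2,1,0,0,0],[-0.5,-2,2,0,0,0],[-0.5,-2,3,0,0,0],[-0.5,-2,3,0,0,0]]
  ]
}}

```text
clock: 22.28
tcp_pos: [0.4445, -0.256, 0.0134]
eef_rot: [[0.947, -0.323, 0.0], [-0.323, -0.947, -0.0], [0.0, 0.0, -1.0]]
force: [-7.2, 5.1, 18.8]
opening: 0.462
grasp_force: 63.3
```

Seated (19 N). Releasing and rising, then on to the jar on the mat.

>>> {"api": "step_arm", "payload": {
  "deltas": [
    [[0,0,-1,0,0,0],[0,0,-1,0,0,0],[0,0,-1,0,0,0],[0,0,-1,0,0,0],[0,0,-1,0,0,0],[0,0,-1,0,0,0],[0,0,-1,0,0,0]]
  ],
  "jaw": 85
}}

```text
clock: 22.87
tcp_pos: [0.4439, -0.2556, 0.0119]
eef_rot: [[0.946, -0.323, -0.0], [-0.323, -0.946, 0.0], [-0.0, -0.0, -1.0]]
force: [-0.8, -0.1, 0.7]
opening: 0.998
grasp_force: 0.0
```

>>> {"api": "step_arm", "payload": {
  "deltas": [
    [[0,0,-8,0,0,0],[0,0,-30,0,0,0],[0,0,-65,0,0,0],[0,0,-100,0,0,0],[0,0,-125,0,0,0],[0,0,-140,0,0,0],[0,0,-140,0,0,0]]
  ]
}}

```text
clock: 23.45
tcp_pos: [0.4462, -0.2576, 0.1569]
eef_rot: [[0.946, -0.323, 0.006], [-0.323, -0.946, -0.006], [0.007, 0.003, -1.0]]
force: [0.4, -0.5, 1.0]
opening: 0.993
grasp_force: 0.0
```

Run:
```python
from h import *
from bench import arm
c=arm.camera("wrist");X=cloud(c)
for a,b in ((.1,.115),(.08,.095),(.007,.018)):
    p,g=near(X,c["img"],(.443,-.256),.1 if a<.05 else .06,a,b)
    if a<.05:p=p[g.max(1)<90]
    print(a,len(p),rect(p),np.median(p[:,2]))
go(604.7,-120,155,0)
```

```text
0.1 2264 c=(444.3,-255.5) 30.8x29.6 a=73.2 0.10842610779267246
0.08 5394 c=(443.6,-255.2) 41.7x71.8 a=71.2 0.0885720497588988
0.007 2284 c=(443.0,-254.6) 79.6x108.7 a=71.3 0.013818840925101408
t 23.5 tcp [ 445.2 -256.7  154.5] yaw -18.84 q6 66.0 F [ 1.1 -0.3 -0.8] grip 0.0 0.9953122609467852
shift [ 106.8 -180.9   -0.4] turn [ 0.0027 -0.0041 -0.3288]
```

>>> {"api": "step_arm", "payload": {
  "deltas": [
    [[108,-180,0,0,0,-0.329],[108,-180,0,0,0,-0.329],[108,-180,0,0,0,-0.329],[108,-180,0,0,0,-0.329],[108,-180,0,0,0,-0.329],[108,-180,0,0,0,-0.329],[108,-180,0,0,0,-0.329],[108,-180,0,0,0,-0.329],[108,-180,0,0,0,-0.329]]
  ]
}}

```text
clock: 24.25
tcp_pos: [0.603, -0.1208, 0.1509]
eef_rot: [[1.0, -0.001, -0.002], [-0.001, -1.0, 0.0], [-0.002, -0.0, -1.0]]
force: [0.3, -0.3, 1.0]
opening: 0.995
grasp_force: 0.0
```

Run:
```python
from h import *
from bench import arm
c=arm.camera("wrist");X=cloud(c)
for a,b in ((.08,.095),(.05,.07)):
    p,g=near(X,c["img"],(.6047,-.12),.06,a,b)
    print(a,len(p),rect(p),np.median(p[:,2]))
go(604.7,-120,-7,0)
```

```text
0.08 5986 c=(604.9,-118.3) 52.3x52.3 a=57.1 0.08952645172298733
0.05 1538 c=(604.4,-118.3) 56.2x56.3 a=89.9 0.06688128023387138
t 24.3 tcp [ 603.1 -121.1  151.4] yaw -0.09 q6 68.0 F [-0.   0.6 -0.4] grip 0.0 0.9939929024663072
shift [  1.8  -1.1 158.4] turn [-0.0003  0.0014 -0.0015]
```

>>> {"api": "step_arm", "payload": {
  "deltas": [
    [[1,-1.5,35,0,0,0],[1,-1.5,70,0,0,0],[1,-1.5,105,0,0,0],[1,-1.5,132,0,0,0],[1,-1.5,148,0,0,0],[1,-1.5,156,0,0,0],[1,-1.5,158,0,0,0],[1,-1.5,158,0,0,0]]
  ]
}}

```text
clock: 24.97
tcp_pos: [0.6052, -0.1195, -0.0056]
eef_rot: [[1.0, -0.001, 0.0], [-0.001, -1.0, -0.0], [0.0, 0.0, -1.0]]
force: [-0.4, -0.4, 0.7]
opening: 0.997
grasp_force: 0.0
```

>>> {"api": "step_arm", "payload": {
  "deltas": [
    [[0,0,0,0,0,0],[0,0,0,0,0,0],[0,0,0,0,0,0],[0,0,0,0,0,0],[0,0,0,0,0,0],[0,0,0,0,0,0],[0,0,0,0,0,0]]
  ],
  "jaw": 43,
  "force": 60
}}

```text
clock: 25.55
tcp_pos: [0.6069, -0.1194, -0.004]
eef_rot: [[1.0, 0.0, 0.003], [0.0, -1.0, -0.001], [0.003, 0.001, -1.0]]
force: [-0.7, -0.4, 7.7]
opening: 0.651
grasp_force: 64.5
```

Gripped on the body (56 mm). Lifting and carrying to the square tray.

>>> {"api": "step_arm", "payload": {
  "deltas": [
    [[0,0,-6,0,0,0],[0,0,-18,0,0,0],[0,0,-38,0,0,0],[0,0,-65,0,0,0],[0,0,-95,0,0,0],[0,0,-122,0,0,0],[0,0,-144,0,0,0],[0,0,-157,0,0,0],[0,0,-163,0,0,0],[0,0,-165,0,0,0],[0,0,-165,0,0,0]]
  ]
}}

```text
clock: 26.47
tcp_pos: [0.6049, -0.1185, 0.1584]
eef_rot: [[1.0, 0.0, -0.001], [0.0, -1.0, 0.0], [-0.001, -0.0, -1.0]]
force: [0.7, 0.5, -1.7]
opening: 0.645
grasp_force: 63.7
```

>>> {"api": "step_arm", "payload": {
  "deltas": [
    [[-4,-10,0,0,0,0.003],[-11,-30,0,0,0,0.008],[-22,-60,0,0,0,0.016],[-35,-95,0,0,0,0.025],[-48,-131,0,0,0,0.035],[-62,-167,0,0,0,0.045],[-75,-203,0,0,0,0.054],[-89,-239,0,0,0,0.064],[-102,-275,0,0,0,0.073],[-115,-310,0,0,0,0.083],[-128,-343,0,0,0,0.092],[-138,-370,0,0,0,0.1]]
  ]
}}

```text
clock: 27.47
tcp_pos: [0.4641, 0.2536, 0.1573]
eef_rot: [[0.995, -0.099, -0.004], [-0.099, -0.995, -0.0], [-0.004, 0.001, -1.0]]
force: [-0.1, 0.2, -1.2]
opening: 0.649
grasp_force: 63.9
```

```bash
python3 -c "
from h import *
go(448.8,299.2,155,-6.4)"
```

```text
t 27.47 tcp [464.1 253.6 157.3] yaw -5.69 q6 111.0 F [-0.1  0.2 -1.2] grip 63.85355472564697 0.6486103940066538
shift [-19.7 -43.8   2.3] turn [0.0006 0.0035 0.0124]
```

>>> {"api": "step_arm", "payload": {
  "deltas": [
    [[-9,-20,0,0,0,0.006],[-15,-34,0,0,0,0.012],[-18,-41,0,0,0,0.012],[-20,-44,0,0,0,0.012],[-20,-44,0,0,0,0.012],[-20,-44,0,0,0,0.012],[-20,-44,0,0,0,0.012]]
  ]
}}

```text
clock: 28.05
tcp_pos: [0.4521, 0.2961, 0.1588]
eef_rot: [[0.994, -0.113, -0.0], [-0.113, -0.994, -0.0], [-0.0, 0.0, -1.0]]
force: [0.2, 0.1, -1.3]
opening: 0.649
grasp_force: 63.9
```

Run:
```python
from h import *
from bench import arm
c=arm.camera("wrist");X=cloud(c)
p,g=near(X,c["img"],(.449,.299),.1,.007,.018);p=p[g.max(1)<90];print(len(p),rect(p))
go(448.8,299.4,-4,-6.4)
cv2.imwrite("pics/w6.png",c["img"][:,:,::-1])
```

```text
1465 c=(465.9,299.1) 95.8x62.2 a=85.1
t 28.1 tcp [452.2 296.1 158.9] yaw -6.49 q6 117.0 F [-0.3  0.2 -2.3] grip 63.88097047805786 0.6488623816284353
shift [ -3.7  -2.9 162.9] turn [ 0.0003  0.0001 -0.0016]
```

View pics/w6.png

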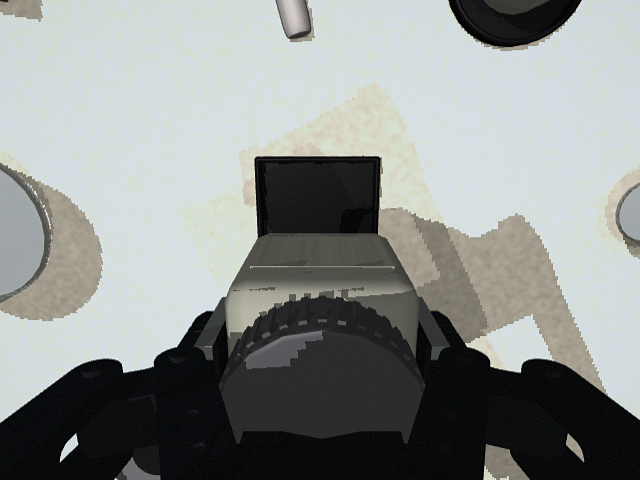

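Wrist picture: the jar is held upright at (321,320), aligned with the empty square tray at (318,195). Lowering with a 3 mm correction.

>>> {"api": "step_arm", "payload": {
  "deltas": [
    [[-3.3,-3,10,0,0,0],[-3.3,-3,30,0,0,0],[-3.3,-3,58,0,0,0],[-3.3,-3,88,0,0,0],[-3.3,-3,115,0,0,0],[-3.3,-3,136,0,0,0],[-3.3,-3,149,0,0,0],[-3.3,-3,156,0,0,0],[-3.3,-3,160,0,0,0],[-3.3,-3,162,0,0,0],[-3.3,-3,163,0,0,0],[-3.3,-3,163,0,0,0]]
  ]
}}

```text
clock: 29.1
tcp_pos: [0.4496, 0.3007, -0.0032]
eef_rot: [[0.994, -0.112, 0.001], [-0.112, -0.994, 0.001], [0.001, -0.001, -1.0]]
force: [0.4, -1.1, -2.3]
opening: 0.642
grasp_force: 63.8
```

>>> {"api": "step_arm", "payload": {
  "deltas": [
    [[0,0,1,0,0,0],[0,0,2,0,0,0],[0,0,2,0,0,0],[0,0,2,0,0,0]]
  ]
}}

```text
clock: 29.43
tcp_pos: [0.4498, 0.3008, -0.004]
eef_rot: [[0.994, -0.111, 0.002], [-0.111, -0.994, 0.001], [0.002, -0.001, -1.0]]
force: [-3.6, -0.8, 9.7]
opening: 0.648
grasp_force: 64.9
```

Seated. Releasing and rising clear.

>>> {"api": "step_arm", "payload": {
  "deltas": [
    [[0,0,0,0,0,0],[0,0,0,0,0,0],[0,0,0,0,0,0],[0,0,0,0,0,0],[0,0,0,0,0,0],[0,0,0,0,0,0],[0,0,0,0,0,0]]
  ],
  "jaw": 85
}}

```text
clock: 30.02
tcp_pos: [0.4488, 0.3004, -0.0061]
eef_rot: [[0.994, -0.112, -0.0], [-0.112, -0.994, -0.0], [-0.0, 0.0, -1.0]]
force: [0.5, -0.3, 0.5]
opening: 0.991
grasp_force: 0.0
```

>>> {"api": "step_arm", "payload": {
  "deltas": [
    [[0,0,-8,0,0,0],[0,0,-30,0,0,0],[0,0,-65,0,0,0],[0,0,-100,0,0,0],[0,0,-135,0,0,0],[0,0,-160,0,0,0],[0,0,-170,0,0,0],[0,0,-170,0,0,0],[0,0,-170,0,0,0]]
  ]
}}

```text
clock: 30.77
tcp_pos: [0.4486, 0.3003, 0.1636]
eef_rot: [[0.994, -0.112, -0.0], [-0.112, -0.994, -0.0], [-0.0, 0.0, -1.0]]
force: [-0.7, -0.1, -1.0]
opening: 0.995
grasp_force: 0.0
```

Run:
```python
from h import *
from bench import arm
c=arm.camera("wrist");X=cloud(c)
for a,b in ((.08,.095),(.05,.07),(.007,.018)):
    p,g=near(X,c["img"],(.449,.299),.1 if a<.05 else .06,a,b)
    if a<.05:p=p[g.max(1)<90]
    print("jar",a,len(p),rect(p),np.median(p[:,2]))
c=arm.camera("scene");X=cloud(c)
for n,xy,r,a,b in(("bottle",(.605,.143),.05,.11,.125),("tin",(.443,-.256),.06,.08,.095),("jar",(.449,.299),.06,.082,.095),("cup",(.422,.033),.07,.06,.085),("stack",(.75,-.012),.07,.09,.11),("mat",(.605,-.12),.06,.02,.2)):
    p,_=near(X,c["img"],xy,r,a,b);print(n,len(p),rect(p) if len(p)>9 else "")
cv2.imwrite("pics/s7.png",c["img"][:,:,::-1])
```

```text
jar 0.08 5437 c=(448.0,302.0) 52.6x52.3 a=81.0 0.089515516436958
jar 0.05 1447 c=(448.2,302.2) 56.2x55.4 a=83.2 0.06686263849611075
jar 0.007 2287 c=(449.0,301.0) 95.5x94.6 a=83.7 0.01378037275569302
bottle 286 c=(606.6,142.5) 41.9x40.7 a=54.5
tin 468 c=(442.5,-255.3) 41.6x75.7 a=71.6
jar 316 c=(447.5,301.2) 53.2x53.3 a=87.0
cup 691 c=(420.9,35.3) 71.3x72.3 a=88.8
stack 321 c=(749.0,-11.9) 63.0x67.1 a=40.0
mat 0
```

View pics/s7.png

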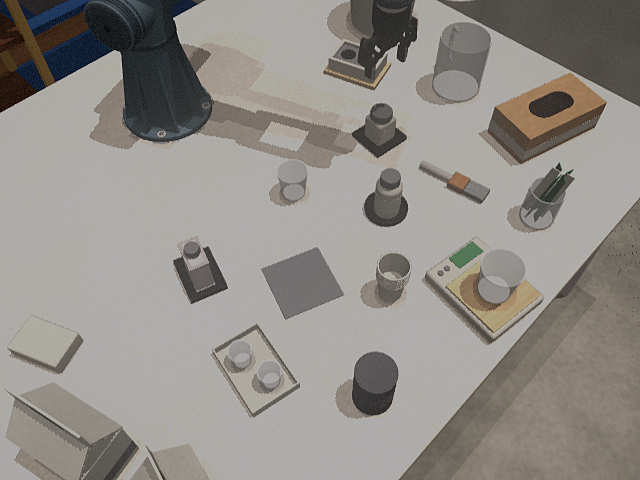

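Scene picture: the tin is in the oblong tray at (200,270), the bottle in the round tray at (387,200) and the jar in the square tray at (380,130). The mat at (303,282) is empty, and the cups have not moved. All three containers are within about 2 mm of centre.

```bash
python3 -c "
from bench import arm
print(arm.hand_in())"
```

```text
the job is handed in; nothing more can be done
None
```

The job is handed in at about 31 s on the clock: tin, bottle and jar each stand upright within about 2 mm of the middle of their own trays, the mat is empty and the cups are where they were; no verdict came back.

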